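# Set the air bleed valve for a leak test

## Robot

A 7-joint arm with a two-finger parallel gripper is mounted at the origin on the work surface. World frame = base frame: x ahead of the robot, y to its left, z up, the work surface at z = 0. Lengths are in m, angles in rad, forces in N, time in s.
With the tool pointing down it reaches from about 0.35 to 0.9 m from the base axis. Payload 19.9 kg.
Tool frame: the origin (TCP) lies midway between the tips of the shut fingers; the grasp point (between the pads) lies 19 mm behind it (r.grip_point_offset is the distance from the TCP to the grasp point, in m); z points along the fingers, y is the line along which they close (so a half turn about z gives the same grasp; the last joint's range is limited). The gripper opens to 94 mm and grips with 3 to 60 N. Pads are 16 mm wide; open, the fingers measure 119 mm over their backs; the gripper's body (75 mm by 177 mm) begins 78 mm behind the grasp point.
Start: joints at [-1.306, 0.417, -0.01, 1.614, 0.005, 1.111, -0.053], TCP at [0.188, 0.596, 0.205] pointing down, gripper open.
Joint ranges: [-2.81, 2.81], [-0.39, 2.02], [-1.27, 1.25], [0.06, 2.57], [-1.19, 4.33], [0.19, 2], [-2.82, 2.82]. Speed limits (rad/s): [1.89, 1.89, 2.39, 2.39, 3.01, 3.01, 3.01].

## Interface

Orientations are given as a unit quaternion [w, x, y, z].
In Python, from plant import r gives the robot as it stands. Calls block until the motion is done:
- r.reach(position, orientation): joint-space move of the TCP to a pose.
- r.line_to(position, rot=None, max_speed=0.15): straight line of the TCP; rot=None keeps the orientation; max_speed is the mean speed in m/s.
- r.move_joints(angles): joint-space move.
- r.gripper_open() and r.grab(grip_force=None): open the fingers fully, or close them until they stop; grip_force is the grip in N (None keeps the last).
- r.wait(seconds).
- r.solve_ik(position, orientation): joint angles nearest the present ones, or None.
- r.grab_frame(name): name is "scene" or "top"; returns (picture, depth): 384x512x3 uint8, red, green, blue; 384x512 float32, m along the optical axis (not along the pixel's ray), 0 where there is no reading.
- r.camera_model(name): a dict with "fx", "fy", "cx", "cy" (pixels), "eye" and "attitude" of the camera in the world. Camera axes: x right, y up, looking along -z (the intrinsics and any distortion apply to the point x, -y, -z); pixel columns grow to the right and rows downward; lengths in m; the calibration is good to about 2 mm. A picture is of the moment at which its call begins. camera_model takes no time and is no camera call.
A pose or a line that the arm cannot do raises r.MotionError and nothing moves.
- r.job_done(): hands the job in; it is judged then, once.
Readings, each from a call of its own:
- r.current_time(): time.
- r.current_joint_positions(): joint angles.
- r.current_joint_vel(): joint speeds.
- r.current_joint_efforts(): joint torques, N m.
- r.current_eef_pos(): TCP position.
- r.current_tcp_rot(): TCP orientation.
- r.current_force(): force on the tool from outside, world axes, zero at the start.
- r.current_torque(): the same for the moment, N m.
- r.current_finger_gap(): finger opening in m.
- r.current_grasp_force(): force on a finger pad.
Only numpy, scipy, OpenCV 4.12 (cv2) and the standard library are available. Lean on these libraries where they do the work, as an engineer would, in place of code of your own. Each camera call takes 0.05 s, during which the arm holds its last target. There are 200 camera calls.

## Task

Set the compressed-air bleed valve on the workshop bench: take the black crank handle on its red handwheel and close the valve (clockwise seen from above) right up against its stop, then back it off by exactly two full turns. Finish while still gripping the handle between the fingers, keeping the wheel still at that setting, and leave the other things on the bench where they are.

Things in the scene. Friction and masses are not known exactly. Their poses are not given: they have to be found in the camera images.
- valve: brass valve on a dark steel foot plate (130 along its x, 150 along y, 12 thick) fixed to the bench, with a level pipe along y, a gauge (top under 90 high) at the +y pipe end and a vertical stem with the red handwheel. Origin under the plate's centre, below the wheel's axis; z up. Place and yaw differ each time
- wheel_centre (a point): centre of the red handwheel, on its vertical axis, 120 above the bench. The rim is a 12 thick round bar on a circle of radius 60, so its top is 126 above the bench; the hub's top is 135 above the bench
- wheel (a joint): valve opening, rad: 0 = closed on the solid stop; grows turning anticlockwise seen from above, 6.283 a turn, free to 31.4. Starts about 0.3 to 1.2 turns open. At 0 and every full turn the handle is on the +x side of the valve body's frame. The wheel does not rise; it stays where left; turning takes about 3 N at the handle
- grip: black upright crank handle on the wheel's rim, 60 from the wheel's axis: round plastic grip 22 across, 52 high, from 129 to 181 above the bench. It spins freely about its own vertical pin, so the hand can carry it round in a circle without turning. Origin at its foot, on its axis, z up; its yaw does not matter
- grip_centre (a point): point on the black handle's axis 30 above its foot, 159 above the bench: where to grip it
- spanner: bystander, not to be moved: loose steel open-ended spanner lying flat near the valve, about 180 long
- screwdriver: bystander, not to be moved: loose screwdriver with an orange handle lying flat, about 200 long
- spark_plug: bystander, not to be moved: small white and upright spark plug, 70 high, 24 across, standing near the valve; origin under its base
- clutch_drum: bystander, not to be moved: steel ring lying flat near the valve, 70 across, 20 high; origin under its centre
- oil_bottle: bystander, not to be moved: green bottle with a red cap standing up, 64 across, 150 high; origin under its base
- red_bin: bystander, not to be moved: open red stock bin, 160 x 110 x 70 high; origin under its centre
- blue_bin: bystander, not to be moved: open blue stock bin, 160 x 110 x 70 high; origin under its centre

How it is judged:
By the outcome, as a careful person would: the job done as asked, in the order asked, and still so for the second after the job is handed in, while the arm keeps its last pose, push and grip.
It also fails if it takes over 61 s, if anything falls off the work surface, if the arm or the gripper's body presses on something with over 40 N, if the wrist force passes 120 N, or if a joint passes its speed limit or range.

## Working session

There is one attempt and no reset: what is moved stays moved. The work goes in short steps, each a Python script; the robot and the scene stay as the last script left them, time stands still between calls to the robot, and variables do not carry over. Pictures are saved under pics/ and viewed, at most 10 in all, crops included, and the job is handed in when it is done.

```bash
mkdir -p pics; ls; cat > h.py <<'E'
import numpy as np, cv2
from plant import r
def cam(n):
    m=r.camera_model(n); a=m["attitude"]; a=np.array(a,float)
    if a.shape!=(3,3):
        from scipy.spatial.transform import Rotation as R
        a=R.from_quat([a[1],a[2],a[3],a[0]]).as_matrix()
    return m,a
def points(n,depth):
    m,a=cam(n); v,u=np.mgrid[:384,:512]
    x=(u-m["cx"])/m["fx"]*depth; y=-(v-m["cy"])/m["fy"]*depth
    return np.stack([x,y,-depth],-1)@a.T+np.array(m["eye"])
E
python3 - <<'E'
from h import *
for n in("scene","top"):
    p,d=r.grab_frame(n); cv2.imwrite(f"pics/{n}0.png",p[...,::-1]); np.save(f"{n}0.npy",d); print(r.camera_model(n),d.min(),d.max())
print(r.current_tcp_rot(),r.current_time())
E
```

```text
pics
{'fx': 399.98500876407553, 'fy': 399.98500876407553, 'cx': 249.64725996239844, 'cy': 185.29677071253906, 'eye': array([0.96768203, 0.53236563, 0.90193312]), 'attitude': array([0.29417718, 0.10998607, 0.32395552, 0.89242124])} 0.0 3.580703
{'fx': 439.9384574635265, 'fy': 439.9384574635265, 'cx': 251.61357095887885, 'cy': 193.26890930057112, 'eye': array([ 0.54208691, -0.00927788,  1.25772863]), 'attitude': array([ 0.71475329,  0.01349091, -0.00763792, -0.69920483])} 0.0 2.060198
[-4.39889867e-05  1.52284591e-01  9.88336532e-01 -5.48291222e-04] 0.1
```

View pics/scene0.png

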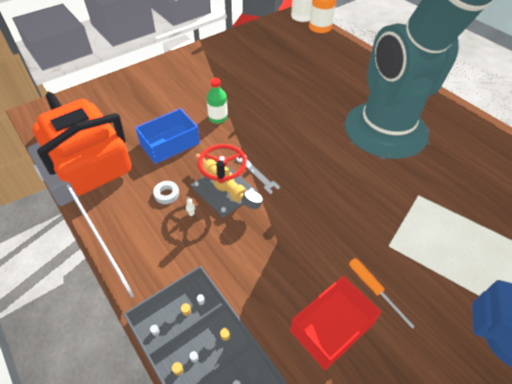

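View pics/top0.png

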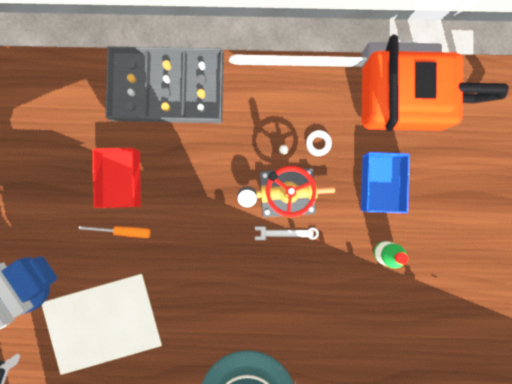

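The scene view shows the wheel at about (222,160). In the top view the wheel centre is near (290,191), the black handle near (272,176), and the gauge (+y end) near (247,198). The pipe's other end is near (335,190). The spark plug and drum are on the far side of the valve and the spanner is on the near side.

```bash
python3 - <<'E'
from h import *
def ray(n,u,v,z):
    m,a=cam(n); d=a@np.array([(u-m["cx"])/m["fx"],-(v-m["cy"])/m["fy"],-1]); e=np.array(m["eye"]); return e+d*(z-e[2])/d[2]
for n,box in(("top",(240,160,340,225)),("scene",(185,140,255,215))):
    p=cv2.imread(f"pics/{n}0.png"); d=np.load(f"{n}0.npy"); P=points(n,d)
    hsv=cv2.cvtColor(p,cv2.COLOR_BGR2HSV); H,S,V=[hsv[...,i].astype(int) for i in range(3)]
    B=np.zeros(H.shape,bool); x0,y0,x1,y1=box; B[y0:y1,x0:x1]=1
    red=B&((H<6)|(H>174))&(S>170)&(V>110)
    c=max(cv2.findContours(red.astype(np.uint8),cv2.RETR_EXTERNAL,cv2.CHAIN_APPROX_NONE)[0],key=cv2.contourArea)
    w=np.array([ray(n,u,v,.122)[:2] for u,v in c[:,0]])
    A=np.c_[2*w,np.ones(len(w))]; s=np.linalg.lstsq(A,(w**2).sum(1),rcond=None)[0]
    print(n,"outer circle",s[:2],np.sqrt(s[2]+s[:2]@s[:2]),"red z med",np.median(P[red][:,2]))
    hi=B&(P[...,2]>.15)&(P[...,2]<.2)&(d>0); print(" hi pts",hi.sum(),P[hi].mean(0),P[hi].max(0),P[hi].min(0))
    g=B&(S<60)&(V>190)&(P[...,2]>.04); print(" gauge",g.sum(),P[g].mean(0))
    br=B&(H>12)&(H<32)&(S>110)&(V>140)&(P[...,2]>.025)&(P[...,2]<.1); q=P[br]; print(" brass",br.sum(),q.mean(0))
    xy=q[:,:2]; vx=cv2.fitLine(xy.astype(np.float32),cv2.DIST_HUBER,0,.01,.01).ravel(); print(" line",vx,np.degrees(np.arctan2(vx[1],vx[0])))
    pl=B&(S<90)&(V<110)&(P[...,2]>.006)&(P[...,2]<.018)&(d>0); rr=cv2.minAreaRect(P[pl][:,:2].astype(np.float32)*1000); print(" plate",pl.sum(),rr)
E
```

```text
top outer circle [ 0.58503905 -0.10055656] 0.05333576515403596 red z med 0.1257662675900011
 hi pts 64 [ 0.6180447  -0.0508746   0.17932986] [ 0.62783208 -0.04161669  0.18643002] [ 0.60843145 -0.0615836   0.1575241 ]
 gauge 276 [ 5.65855411e-01 -2.26442454e-04  8.82791792e-02]
 brass 426 [ 0.58480245 -0.09575982  0.06366535]
 line [ 0.04935614 -0.99878126  0.58480245 -0.09575982] -87.170944
 plate 299 ((626.9271240234375, -95.13992309570312), (41.54251480102539, 148.43038940429688), 3.821955680847168)
scene outer circle [ 0.58408943 -0.10261615] 0.06467752414783363 red z med 0.12509897092440803
 hi pts 111 [ 0.62300193 -0.04792915  0.17091824] [ 0.63175928 -0.03987788  0.18514441] [ 0.61144496 -0.05941627  0.15053376]
 gauge 146 [ 0.60824912 -0.03139908  0.07744229]
 brass 544 [ 0.59012866 -0.08564231  0.06054297]
 line [ 0.05942794 -0.9982326   0.59012866 -0.08564231] -86.59302
 plate 702 ((623.5214233398438, -94.28887176513672), (69.61546325683594, 153.1448516845703), 13.479629516601562)
```

Handle is near (0.619,-0.052) and the wheel centre near (0.584,-0.101), which puts them 60 mm apart as specified. Yaw is about 3–4°, so the opening is about 1.14 turns, since 0.14 turns would be outside the stated range. I'll refine the centre from the 3D rim points and move above the handle.

```bash
cat >> h.py <<'E'
PHI=np.radians(41); Q=np.array([0,np.cos(PHI),np.sin(PHI),0])
def fit(w):
    s=np.linalg.lstsq(np.c_[2*w,np.ones(len(w))],(w**2).sum(1),rcond=None)[0]; return s[:2],np.sqrt(s[2]+s[:2]@s[:2])
E
python3 - <<'E'
from h import *
for n in("top","scene"):
    p=cv2.imread(f"pics/{n}0.png"); P=points(n,np.load(f"{n}0.npy")); hsv=cv2.cvtColor(p,cv2.COLOR_BGR2HSV).astype(int)
    H,S,V=np.moveaxis(hsv,-1,0); c=np.array([.584,-.101])
    m=((H<8)|(H>172))&(S>130)&(abs(P[...,2]-.121)<.008)
    for i in range(6):
        D=np.linalg.norm(P[...,:2]-c,axis=-1); k=m&(D>.05)&(D<.07); c,rad=fit(P[k][:,:2])
    print(n,k.sum(),c,rad)
T=r.current_time()
x,y,z=r.current_eef_pos(); r.line_to([x,y,.3],max_speed=.3)
r.reach([.619,-.0525,.26],Q)
print(r.current_eef_pos(),r.current_joint_positions().round(2) if hasattr(r.current_joint_positions(),'round') else 0,r.current_time()-T,r.current_force(),r.current_finger_gap())
for n in("scene","top"): 
    p,d=r.grab_frame(n); cv2.imwrite(f"pics/{n}1.png",p[...,::-1]); np.save(f"{n}1.npy",d)
p=cv2.imread("pics/scene1.png")[90:230,150:300]; cv2.imwrite("pics/c1.png",cv2.resize(p,None,fx=4,fy=4))
E
```

```text
top 532 [ 0.58377937 -0.09966702] 0.059590093472902186
scene 508 [ 0.58646627 -0.09855181] 0.05981084554293455
[ 0.61912288 -0.05152345  0.25991546] [-0.53  0.46  0.78  1.58 -0.34  1.24  0.17] 3.2167 [0.34984668 0.37964165 0.46317264] 0.09423758280643207
```

View pics/c1.png

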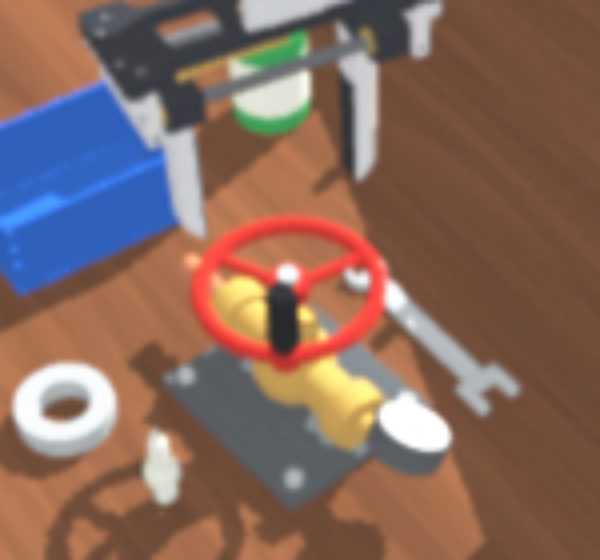

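The crop shows the open fingers straddling the black handle at about (283,318), with nothing in the way. Descend and grip.

```bash
python3 - <<'E'
from h import *
T=r.current_time()
h=np.array([.6192,-.0520])
r.line_to([*h,.19],max_speed=.1); print(r.current_force())
r.line_to([*h,.143],max_speed=.06); print(r.current_force(),r.current_eef_pos())
r.grab(30); r.wait(.2)
print(r.current_force(),r.current_eef_pos(),r.current_finger_gap(),r.current_grasp_force(),r.current_time()-T,r.current_time())
E
```

```text
[-0.28552775 -0.14955314 -0.89724044]
[0.6404893  0.21784619 0.32020303] [ 0.6193836  -0.05210075  0.14333216]
[ 2.53780272  0.53976493 -0.18329411] [ 0.61927382 -0.05199812  0.14302624] 0.021185163956452494 29.99891203453444 3.0916 6.5083
```

```bash
cat >> h.py <<'E'
def turn(C,R,a0,a1,step=15,vmax=.1,tlim=15,rlim=25,z=.143):
    """carry the handle along the circle from a0 to a1 (deg); log angle, radius, radial and resisting force"""
    n=max(1,int(np.ceil(abs(a1-a0)/step))); s=np.sign(a1-a0); log=[]
    for a in np.linspace(a0,a1,n+1)[1:]:
        t=np.radians(a); r.line_to([C[0]+R*np.cos(t),C[1]+R*np.sin(t),z],max_speed=vmax)
        p=np.array(r.current_eef_pos()); f=np.array(r.current_force()); u=np.array([np.cos(t),np.sin(t)])
        q=p[:2]-C; fr=f[:2]@u; ft=-s*(f[:2]@np.array([-u[1],u[0]]))
        log.append([a,np.degrees(np.arctan2(q[1],q[0])),np.hypot(*q)*1e3,fr,ft,f[2],r.current_time(),*p[:2]])
        if ft>tlim or abs(fr)>rlim: break
    return np.array(log)
E
python3 - <<'E'
from h import *
np.set_printoptions(precision=2,suppress=True,linewidth=140)
L=turn(np.array([.585,-.099]),.060,54,-36); print(L[:,:7]); np.save("l1.npy",L)
print(r.current_finger_gap(),r.current_grasp_force())
E
```

```text
[[ 39.    37.75  58.68  -5.3   -1.92   1.84   6.82]
 [ 24.    22.87  58.99  -6.12  -2.95   2.94   7.12]
 [  9.     8.39  59.36  -6.25  -2.58   4.36   7.43]
 [ -6.    -6.    59.78  -3.89  -2.44   2.85   7.74]
 [-21.   -21.    60.18   1.38  -2.28  -0.28   8.05]
 [-36.   -36.23  60.57   6.47  -3.21  -2.17   8.36]]
0.02151097945984626 29.997586310655606
```

```bash
python3 - <<'E'
from h import *
np.set_printoptions(precision=2,suppress=True,linewidth=140)
L=np.load("l1.npy"); print(fit(L[:,7:9]))
C=np.array([.584,-.0998])
# resume from present angle about new centre
p=np.array(r.current_eef_pos())[:2]-C; a=np.degrees(np.arctan2(p[1],p[0])); print(a)
L=turn(C,.060,a,a-210); print(L[:,:7]); np.save("l2.npy",L); print(fit(L[:,7:9]))
E
```

```text
(array([ 0.58, -0.1 ]), np.float64(0.059783067983624746))
-35.063017421589045
[[ -50.06  -50.56   60.93    8.83   -2.63   -4.6     8.67]
 [ -65.06  -65.6    60.91    9.82   -1.89   -2.66    8.97]
 [ -80.06  -80.55   60.82    9.4    -2.92   -2.12    9.28]
 [ -95.06  -95.47   60.71   10.2    -3.11   -0.92    9.59]
 [-110.06 -110.53   60.5    10.49   -3.2     1.16    9.9 ]
 [-125.06 -125.71   60.27    9.63   -2.69    3.05   10.21]
 [-140.06 -141.01   60.03    9.5    -2.99    4.93   10.52]
 [-155.06 -156.43   59.79    7.47   -2.95    4.86   10.82]
 [-170.06 -171.28   59.57    2.94   -3.58    0.36   11.13]
 [-185.06  174.38   59.42   -3.98   -3.42   -3.8    11.44]
 [-200.06  159.59   59.23   -5.79   -2.41   -7.84   11.75]
 [-215.06  144.61   59.08   -5.97   -2.63   -6.97   12.06]
 [-230.06  129.52   58.97   -5.83   -3.11   -6.48   12.37]
 [-245.06  114.31   58.97   -5.35   -2.87   -4.51   12.68]]
(array([ 0.58, -0.1 ]), np.float64(0.05995104481664642))
```

```bash
python3 - <<'E'
from h import *
np.set_printoptions(precision=2,suppress=True,linewidth=140)
w=np.r_[np.load("l1.npy"),np.load("l2.npy")][:,7:9]; C,R=fit(w); print(C*1e3,R*1e3,(np.hypot(*(w-C).T)*1e3-R*1e3))
np.save("C.npy",np.r_[C,R])
p=np.array(r.current_eef_pos())[:2]-C; a=np.degrees(np.arctan2(p[1],p[0]))-360; print(a)
L=turn(C,R,a,-335,tlim=10); print(L[:,:7])
if L[-1,4]<10:
    L=turn(C,R,L[-1,0],-375,step=3,vmax=.03,tlim=14); print(L[:,:7])
r.wait(.3); f=r.current_force(); p=np.array(r.current_eef_pos()); print(f,p,np.degrees(np.arctan2(*(p[:2]-C)[::-1])),r.current_time(),r.current_finger_gap())
E
```

```text
[ 584.58 -100.58] 59.99826246596481 [-0.02  0.01  0.03  0.06  0.03  0.   -0.04 -0.03 -0.04 -0.   -0.02 -0.01  0.    0.02  0.03  0.07  0.05  0.   -0.06 -0.08]
-245.4918506782053
[[-260.41   98.88   59.76   -0.79   -2.22   -1.27   12.99]
 [-275.33   84.31   59.73   -0.65   -2.94   -1.51   13.3 ]
 [-290.25   69.53   59.76   -1.6    -2.45   -1.89   13.61]
 [-305.16   54.75   59.83   -0.87   -2.98   -0.13   13.92]
 [-320.08   39.83   59.82   -1.19   -3.22   -0.19   14.22]
 [-335.     24.93   59.9    -1.03   -3.     -0.54   14.53]]
[[-337.86   22.63   59.93   -3.14    1.21    2.75   14.78]
 [-340.71   19.44   59.96   -3.49    0.42    3.31   15.03]
 [-343.57   16.38   59.97   -2.94    0.39    2.2    15.28]
 [-346.43   13.47   59.96   -3.55    0.17    3.05   15.53]
 [-349.29   10.62   59.97   -3.49   -0.91    3.46   15.78]
 [-352.14    7.81   59.99   -2.72    0.31    3.84   16.03]
 [-355.      4.99   59.98   -2.81    0.6     3.53   16.28]
 [-357.86    4.35   60.06   -5.53   11.23    8.25   16.53]
 [-360.71    3.86   60.05   -9.96   21.8    12.35   16.78]]
[-10.06  20.97  12.52] [ 0.64 -0.1   0.14] 3.8244163384531418 17.0833 0.02127240899500926
```

The stop is reached: position halts near 4.5° as force climbs past 20 N, which agrees with the body's yaw. Next, back off exactly 720° from the contact angle of about 4.6°.

```bash
python3 - <<'E'
from h import *
np.set_printoptions(precision=2,suppress=True,linewidth=140)
c=np.load("C.npy"); C,R=c[:2],c[2]; z0=4.6
L=turn(C,R,4.6-5,z0+710,tlim=20); print(L[::6,:7]); print(L[-1,:7])
if abs(L[-1,0]-(z0+710))<.1:
    L=turn(C,R,z0+710,z0+720,step=3,vmax=.03,tlim=20); print(L[:,:7])
r.wait(.4); p=np.array(r.current_eef_pos()); print(r.current_force(),np.degrees(np.arctan2(*(p[:2]-C)[::-1])),p*1e3,r.current_time(),r.current_finger_gap(),r.current_grasp_force())
for n in("scene","top"): 
    q,d=r.grab_frame(n); cv2.imwrite(f"pics/{n}2.png",q[...,::-1])
p=cv2.imread("pics/scene2.png")[90:230,150:300]; cv2.imwrite("pics/c2.png",cv2.resize(p,None,fx=4,fy=4))
E
```

```text
[[  14.5    15.41   59.9    -3.88   -1.76    4.37   17.39]
 [ 103.87  104.54   59.76   -6.99   -2.46   -0.34   19.24]
 [ 193.25 -166.66   60.08    4.42   -2.47    3.31   21.09]
 [ 282.62  -76.45   60.23    8.37   -3.66   -2.82   22.94]
 [ 372.     12.45   59.8     1.05   -2.91    2.23   24.79]
 [ 461.37  101.48   59.67   -2.6    -3.82    0.53   26.64]
 [ 550.75 -169.13   60.07    3.45   -2.3     3.38   28.49]
 [ 640.12  -78.95   60.19    8.57   -3.05   -2.59   30.34]]
[714.6   -4.69  59.92   2.9   -3.08   0.26  31.88]
[[717.1   -3.22  59.9    2.15   0.94  -0.23  32.13]
 [719.6   -0.6   59.94   2.47   0.86   0.89  32.38]
 [722.1    2.16  59.9    2.06   1.46   2.42  32.63]
 [724.6    4.85  59.91   0.39   0.69   2.4   32.88]]
[-1.69  1.42  4.64] 4.806394606612028 [644.31 -95.55 142.99] 33.2833 0.021182580332453346 30.00074172683526
```

View pics/c2.png

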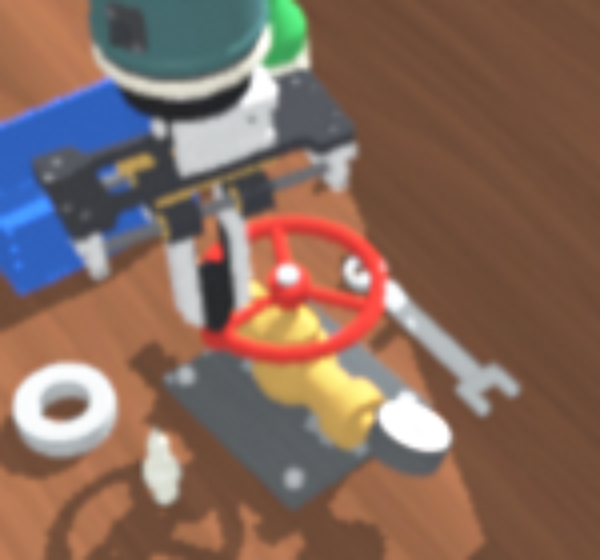

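View pics/scene2.png

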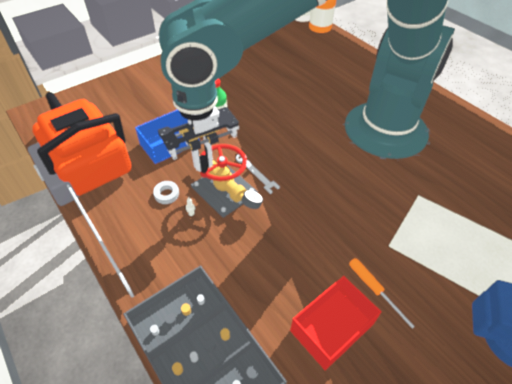

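The handle at crop (215,290) is held between the fingers on the valve's +x side. The spanner, spark plug, drum, bins and screwdriver look unmoved, and the readings are steady at 4.8°, against the 4.6° target.

```bash
python3 -c "
from plant import r
print(r.job_done())"
```

```text
the job is handed in; nothing more can be done
None
```

The valve was closed against its stop, then opened two full turns (within about 0.5° by the arm's readings); the job was handed in at about 33 s with the handle still gripped and the other things on the bench apparently undisturbed.

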